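# Fit the homing hub that suits the keyed test shaft

## Task

Find the one hub whose keyway lines up with the key of the bench drive's shaft while its flag lies between the two black posts of the home sensor. Put that hub on the shaft, fully down on the shoulder with its flag between the posts, and let go; leave the other two hubs where they stand.

Things in the scene. Friction and masses are not known exactly. Their poses are not given: they have to be found in the camera images.
- drive: Fixed grey drive 160x120x60 mm. Origin: shaft axis at bench level, z up. Black shoulder (hub rests on it), 52 mm across, at z 66 mm; fixed upright shaft 26 mm dia. to z 94, tapering to an 8 mm tip at z 109. Key on its +y side: 8 mm wide, out to 19.5 mm from axis, z 66 to 91. Two black sensor posts 50 mm from axis on the +x side, 40 mm gap centred on the x axis, tops z 118, foot between them z 66.
- hub_a_mid (a point): Aluminium hub, 58 mm across, 44 mm tall, 32 mm bore, 0.25 kg. Point: on its axis, half-way up (22 mm); z up, x along its steel flag (12 wide, 5 thick, flush with the top, tip 59 mm from the axis). Keyway in the bore, 16 mm wide, full height, out to 23.5 mm from the axis: at +y, a quarter turn counter-clockwise from the flag seen from above. Grip the smooth outside from above, fingers at +y and -y.
- hub_b_mid (a point): Aluminium hub, 58 mm across, 44 mm tall, 32 mm bore, 0.25 kg. Point: on its axis, half-way up (22 mm); z up, x along its steel flag (12 wide, 5 thick, flush with the top, tip 59 mm from the axis). Keyway in the bore, 16 mm wide, full height, out to 23.5 mm from the axis: at -y, a quarter turn clockwise from the flag. Grip the smooth outside from above, fingers at +y and -y.
- hub_c_mid (a point): Aluminium hub, 58 mm across, 44 mm tall, 32 mm bore, 0.25 kg. Point: on its axis, half-way up (22 mm); z up, x along its steel flag (12 wide, 5 thick, flush with the top, tip 59 mm from the axis). Keyway in the bore, 16 mm wide, full height, out to 23.5 mm from the axis: at +x, under the flag. Grip the smooth outside from above, fingers at +y and -y.
Things that resemble listed ones, but are neither listed nor needed, are in the scene too. What is shaped like the drive but red is not meant. What is shaped like the part that bears hub_a_mid but red is not meant.

How it is judged:
By the outcome, as a careful person would: the job done as asked, in the order asked, and still so for the second after the job is handed in, with the robot touching nothing.
It also fails if it takes over 40 s, if anything falls off the work surface, if the arm or the gripper's body presses on something with over 40 N, if the wrist force passes 120 N, or if a joint passes its speed limit or range.

## Robot

A 7-joint arm with a two-finger parallel gripper is mounted at the origin on the work surface. World frame = base frame: x ahead of the robot, y to its left, z up, the work surface at z = 0. Lengths are in m, angles in rad, forces in N, time in s.
With the tool pointing down it reaches from about 0.425 to 0.875 m from the base axis. Payload 4.7 kg.
Tool frame: the origin (TCP) lies midway between the tips of the shut fingers; the grasp point (between the pads) lies arm.pinch_z behind it (arm.pinch_z is the distance from the TCP to the grasp point, in m); y points along the fingers, x is the direction in which the jaws open and shut, and the axes are right-handed (so a half turn about y gives the same grasp; the last joint's range is limited). The gripper opens to 85 mm and grips with 20 to 120 N. Pads are 22 mm wide; open, the fingers measure 114 mm over their backs; the gripper's body (76 mm by 85 mm) begins 54 mm behind the grasp point. The pads swing forward as they close: fully open they stand 13 mm farther back than shut.
Start: joints at [-1.17, 0.321, -0.07, 1.45, 0.023, 1.371, -0.057], TCP at [0.245, 0.602, 0.231] pointing down, gripper open.
Joint ranges: [-2.86, 2.86], [-0.3, 2.09], [-1.38, 1.24], [0.06, 2.45], [-1.56, 4.7], [0.09, 2.05], [-2.69, 2.69]. Speed limits (rad/s): [2.57, 2.57, 3.14, 3.14, 3.14, 3.14, 3.14].

## Interface

Orientations are given as a unit quaternion [w, x, y, z].
In Python, from rig import arm gives the robot as it stands. The module is installed in compiled form; this text tells all that it offers.
- The arm moves only by the tool carry_out, never from a script. Its argument "increments" is a list of rows, each a list of 7 numbers: the turn, a rotation vector about the world's x, y, z in rad, then the shift along the world's x, y, z in mm, then the finger opening in mm, from 0 to 85.4. In form: [[rx, ry, rz, x, y, z, hand], ...]. A call has 1 to 10 rows; each row shifts and turns the pose as measured when the row begins; what a row does not reach is not made up. A row lasts 1/10 s, in which the tool goes at most 50 mm and 8.59 degrees, less where a joint would pass 70% of its speed; a pose out of reach is approached as far as the arm can. A call with a gripper value outside its range is refused whole. The fingers move at their own pace and stop on an object; the grip force is fixed at half the most. Time passes only in rows, so rows that do not move let the fingers close. It gives the time, the measured TCP pose, the force and the opening at its end, in the units of the state.
- arm.get_obs(): the state, without advancing time (a new reading comes with each control period).
- arm.grab_frame(name): name is "scene" or "top"; returns (picture, depth): 384x512x3 uint8, red, green, blue; 384x512 float32, m along the optical axis (not along the pixel's ray), 0 where there is no reading.
- arm.calibration(name): a dict with "fx", "fy", "cx", "cy" (pixels), "k1" (the pictures are not rectified: a ray, as slopes to the right and down, at radius r is drawn at 1 + k1 r^2 times it, then the intrinsics apply), "pose" (4x4, takes a point from camera to world coordinates). Camera axes: x right, y up, looking along -z (the intrinsics and any distortion apply to the point x, -y, -z); pixel columns grow to the right and rows downward; lengths in m; the calibration is good to about 2 mm. A picture is of the moment at which its call begins. calibration takes no time and is no camera call.
- arm.finish_job(): hands the job in, once; it reports no verdict.
The state is a dict: "clock": time; "joint_positions": joint angles; "joint_velocities": joint speeds; "joint_torque": joint torques, N m; "tcp_pos": TCP position; "tcp_rot": TCP orientation; "force": force on the tool from outside, world axes, zero at the start; "moment": the same for the moment, N m; "width": finger opening in m.
Only numpy, scipy, OpenCV 4.12 (cv2) and the standard library are available. Lean on these libraries where they do the work, as an engineer would, in place of code of your own. Each camera call takes 0.05 s, during which the arm holds its last target.

## Working session

There is one attempt and no reset: what is moved stays moved. The work goes in short steps, Python scripts to look and compute and a tool call to move; the robot and the scene stay as the last step left them, time stands still between calls to the robot, and variables do not carry over. Pictures are saved under pics/ and viewed, and the job is handed in when it is done.

Besides the shell and the picture viewer there is one more tool, called after ">>>" as a command line: name --pt "numbers of a row" for each row, then --argument value for the rest. carry_out: Moves the arm, as the interface text tells. Its arguments: {"type":"object","properties":{"increments":{"type":"array"}},"required":["increments"]}

```bash
mkdir -p pics
cat > h.py <<'E'
import numpy as np, cv2
from rig import arm
def save(n):
    im,d=arm.grab_frame(n); np.savez(f'{n}.npz',im=im,d=d); return im,d
def load(n):
    z=np.load(f'{n}.npz'); return z['im'],z['d']
def ray(n,u,v):
    c=arm.calibration(n)
    K=np.array([[c['fx'],0,c['cx']],[0,c['fy'],c['cy']],[0,0,1]])
    p=cv2.undistortPoints(np.array([[[u,v]]],float),K,np.array([c['k1'],0,0,0.]))[0,0]
    return np.array([p[0],-p[1],-1]),np.array(c['pose'])
def at_z(n,u,v,z):
    r,T=ray(n,u,v); d=T[:3,:3]@r; o=T[:3,3]; return o+d*(z-o[2])/d[2]
def at_d(n,u,v,dep):
    r,T=ray(n,u,v); return T[:3,:3]@(r*dep)+T[:3,3]
E
python3 - <<'E'
from h import *
o=arm.get_obs(); print(o['clock'],o['tcp_pos'],o['tcp_rot'],o['force'],arm.pinch_z,o['width'])
for n in('scene','top'):
    im,d=save(n); cv2.imwrite(f'pics/{n}0.png',cv2.resize(im[:,:,::-1],(800,600),interpolation=cv2.INTER_CUBIC))
    c=arm.calibration(n); print(n,np.round(c['pose'],3).tolist(),c['fx'],c['k1'])
E
```

```text
0.0 [0.24501111 0.60146538 0.23022389] [-0.58639196  0.587167    0.39401919 -0.3951307 ] [ 0.22356851  0.18279938 -0.08356526] 0.0187 0.08566431367017042
scene [[-0.891, -0.274, 0.363, 0.749], [0.454, -0.533, 0.714, 0.518], [-0.002, 0.801, 0.599, 0.515], [0.0, 0.0, 0.0, 1.0]] 375.2242977785868 0.006420558108649118
top [[-0.001, 0.987, -0.161, 0.312], [-1.0, -0.0, 0.006, -0.009], [0.006, 0.161, 0.987, 1.094], [0.0, 0.0, 0.0, 1.0]] 448.1710845451953 -0.05376142787114051
```

View pics/scene0.png

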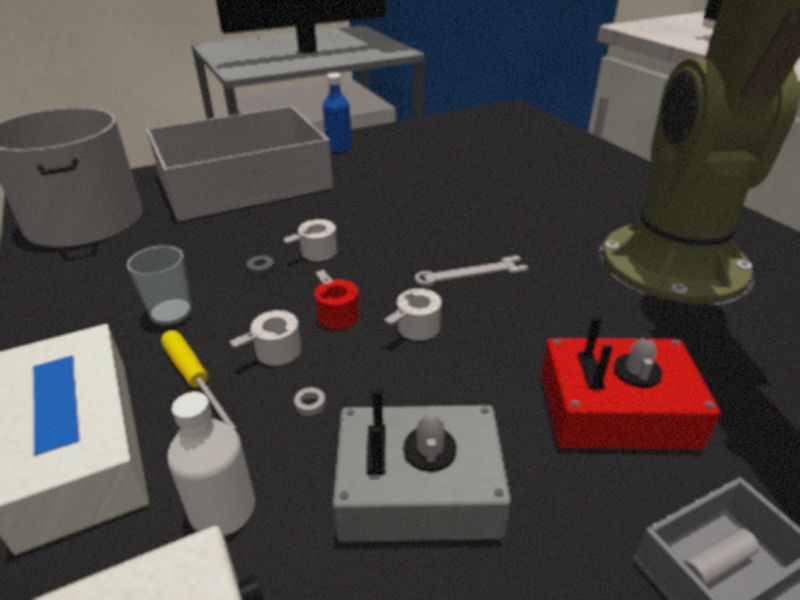

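View pics/top0.png

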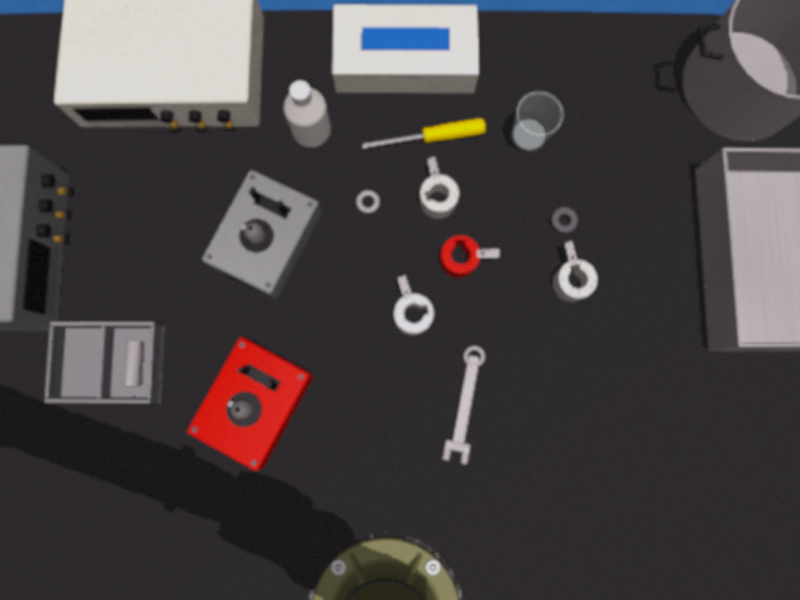

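Run:
```python
from h import *
im,d=load('top')
def crop(im,u0,v0,w,h,s): return cv2.resize(im[v0:v0+h,u0:u0+w,::-1],(w*s,h*s),interpolation=cv2.INTER_CUBIC)
cv2.imwrite('pics/c_drive.png',crop(im,120,100,95,95,6))
cv2.imwrite('pics/c_hubs.png',crop(im,245,95,145,125,5))
im,d=load('scene')
cv2.imwrite('pics/c_s.png',crop(im,140,135,190,180,4)[:600])
```

```text
(no output)
```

View pics/c_drive.png

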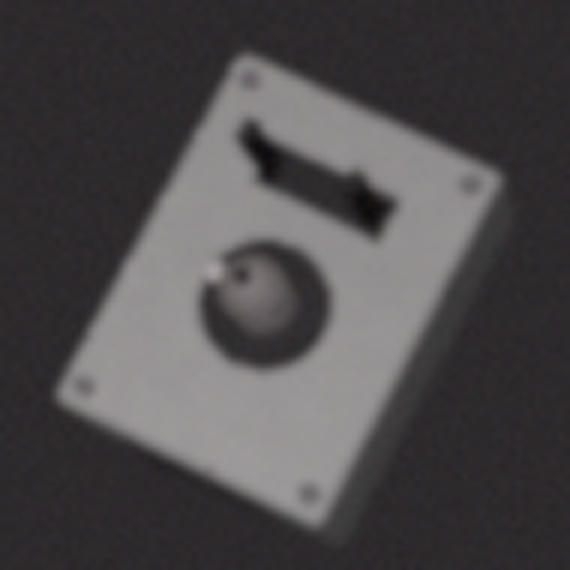

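View pics/c_hubs.png

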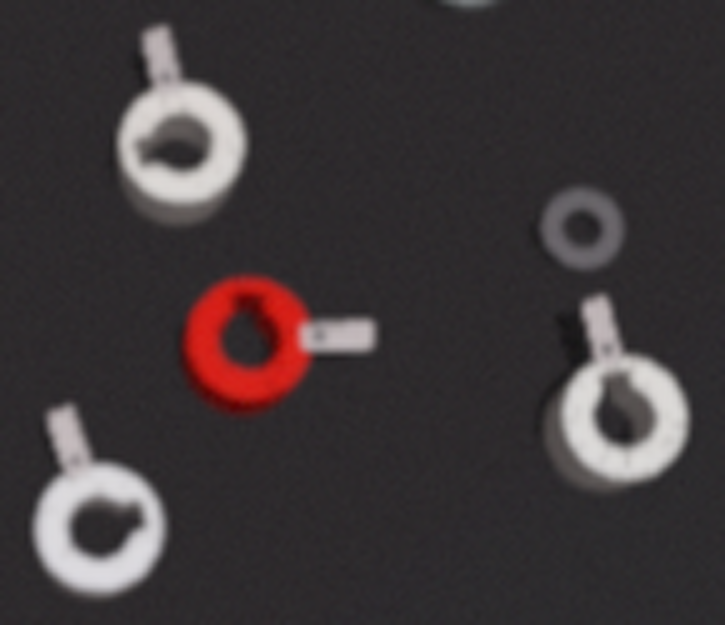

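View pics/c_s.png

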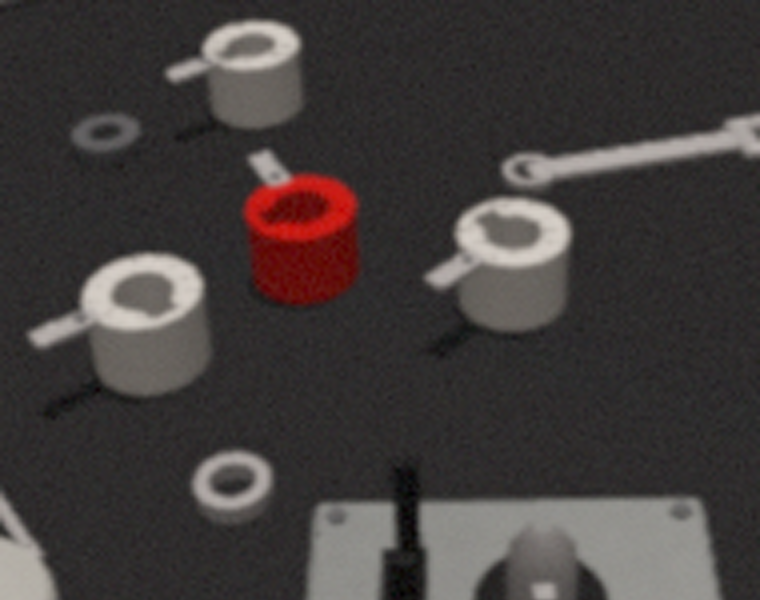

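```bash
cat >> h.py <<'E'
def cloud(n,im,d):
    c=arm.calibration(n)
    K=np.array([[c['fx'],0,c['cx']],[0,c['fy'],c['cy']],[0,0,1]])
    v,u=np.mgrid[:384,:512]
    p=cv2.undistortPoints(np.stack([u,v],-1).reshape(-1,1,2).astype(float),K,np.array([c['k1'],0,0,0.]))[:,0]
    r=np.stack([p[:,0],-p[:,1],-np.ones(len(p))],1); T=np.array(c['pose'])
    w=(r*d.reshape(-1,1))@T[:3,:3].T+T[:3,3]
    return w.reshape(384,512,3)
E
python3 - <<'E'
from h import *
for n in('top','scene'):
    im,d=load(n); P=cloud(n,im,d); g=im.astype(int).mean(2)
    tab=P[(d>0)&(abs(P[...,2])<.015)&(P[...,0]>.4)&(P[...,0]<.7)&(abs(P[...,1])<.3)]
    print(n,'table z',np.median(tab[:,2]),tab[:,2].std())
    # hub a approx
    c0=at_z('top',281.4,123.6,.044); d0=at_z('top',120+264/6,100+303/6,.066)
    if n=='top': print('guess hub',c0,'drive',d0, 'key',at_z('top',120+214/6,100+270/6,.091))
    m=(np.hypot(P[...,0]-c0[0],P[...,1]-c0[1])<.07)&(P[...,2]>.034)&(P[...,2]<.055)&(d>0)
    q=P[m]; print('hub top pts',len(q),np.median(q[:,2]))
    cen=q[:,:2].mean(0)
    # outer circle: min enclosing fit w/ points within .035
    from scipy.optimize import least_squares
    hull=cv2.convexHull((q[np.hypot(*(q[:,:2]-c0[:2]).T)<.032][:,:2]).astype(np.float32))[:,0]
    f=least_squares(lambda p:np.hypot(hull[:,0]-p[0],hull[:,1]-p[1])-p[2],[c0[0],c0[1],.029],loss='soft_l1',f_scale=.001).x
    far=q[np.hypot(q[:,0]-f[0],q[:,1]-f[1])>.036][:,:2]
    a=far.mean(0)-f[:2] if len(far) else [0,0]
    print(' circle',f,'flag yaw',np.degrees(np.arctan2(a[1],a[0])),len(far),np.hypot(*(far-f[:2]).T).max() if len(far) else 0)
    # drive plate z~.06
    m=(np.hypot(P[...,0]-d0[0],P[...,1]-d0[1])<.12)&(abs(P[...,2]-.061)<.008)&(d>0)
    q=P[m][:,:2].astype(np.float32); print('drive',len(q),np.median(P[m][:,2]),cv2.minAreaRect(q))
E
```

```text
top table z -0.001064616149302644 0.002644673867126616
guess hub [ 0.63176862 -0.08442054  0.044     ] drive [0.55946698 0.1945343  0.066     ] key [0.56648023 0.20927839 0.091     ]
hub top pts 386 0.04277456830765458
 circle [ 0.63228084 -0.08217914  0.02922427] flag yaw 12.30925181342326 46 0.05861875588572378
drive 3036 0.05901302843693379 ((0.5689267516136169, 0.19071754813194275), (0.12157438695430756, 0.16049635410308838), 63.854156494140625)
scene table z 0.0005326510499958914 0.0023511161346053797
hub top pts 528 0.04365644305317595
 circle [ 0.63309201 -0.08160812  0.02904602] flag yaw 14.80791985416602 70 0.05937057514345568
drive 6240 0.06058795980585163 ((0.5692899823188782, 0.19351984560489655), (0.12117927521467209, 0.16004744172096252), 63.970848083496094)
```

Run:
```python
from h import *
for n in('top','scene'):
    im,d=load(n); P=cloud(n,im,d); g=im.astype(int).mean(2)
    c=np.array([.5595,.1955])
    r=np.hypot(P[...,0]-c[0],P[...,1]-c[1])
    for lo,hi in((.07,.09),(.09,.1),(.1,.115)):
        q=P[(r<.02)&(P[...,2]>lo)&(P[...,2]<hi)]
        print(n,lo,len(q),q.mean(0) if len(q) else '')
    # shoulder: dark pixels on z .066
    v,u=np.mgrid[:384,:512]
    W=np.zeros((384,512,2))
    cc=arm.calibration(n)
    from numpy import array
    K=np.array([[cc['fx'],0,cc['cx']],[0,cc['fy'],cc['cy']],[0,0,1]])
    p=cv2.undistortPoints(np.stack([u,v],-1).reshape(-1,1,2).astype(float),K,np.array([cc['k1'],0,0,0.]))[:,0]
    T=np.array(cc['pose']); rr=np.stack([p[:,0],-p[:,1],-np.ones(len(p))],1)@T[:3,:3].T
    W=(T[:3,3]+rr*((.066-T[2,3])/rr[:,2])[:,None])[:,:2].reshape(384,512,2)
    # brightness edge along radii with remap
    pts=[]
    gf=cv2.GaussianBlur(g.astype(np.float32),(0,0),.7)
    from scipy.interpolate import LinearNDInterpolator as L
    near=np.hypot(W[...,0]-c[0],W[...,1]-c[1])<.06
    I=L(W[near],gf[near])
    for a in np.arange(0,360,5):
        t=np.radians(a); s=np.arange(.019,.034,.0005)
        prof=I(c[0]+s*np.cos(t),c[1]+s*np.sin(t)); k=np.argmax(np.gradient(prof))
        if np.gradient(prof)[k]>2: pts.append(c+s[k]*np.array([np.cos(t),np.sin(t)]))
    pts=np.array(pts)
    from scipy.optimize import least_squares
    f=least_squares(lambda p:np.hypot(pts[:,0]-p[0],pts[:,1]-p[1])-p[2],[*c,.026],loss='soft_l1',f_scale=.001)
    print('shoulder',f.x,len(pts),np.median(abs(f.fun)))
    # posts
    q=P[(r>.035)&(r<.07)&(P[...,2]>.085)&(P[...,2]<.125)]
    print('posts',len(q),np.round(q[:60],3).tolist() if 0 else q.mean(0) if len(q) else '')
im,d=load('scene')
cv2.imwrite('pics/c_s2.png',cv2.resize(im[235:335,205:330,::-1],None,fx=6,fy=6,interpolation=cv2.INTER_CUBIC))
```

```text
top 0.07 41 [0.55566509 0.19368948 0.08259381]
top 0.09 50 [0.55777033 0.19470482 0.09553347]
top 0.1 36 [0.55830379 0.19316466 0.10366258]
shoulder [0.56009119 0.19529545 0.02572438] 72 0.0006798992691366031
posts 64 [0.60345619 0.17213622 0.10591895]
scene 0.07 110 [0.56513228 0.20430213 0.08023495]
scene 0.09 131 [0.56444584 0.20505891 0.0952644 ]
scene 0.1 99 [0.56244818 0.20116318 0.10425832]
shoulder [0.56076345 0.19898513 0.02689306] 67 0.0009556252039591116
posts 269 [0.60626891 0.17809124 0.10416223]
```

View pics/c_s2.png

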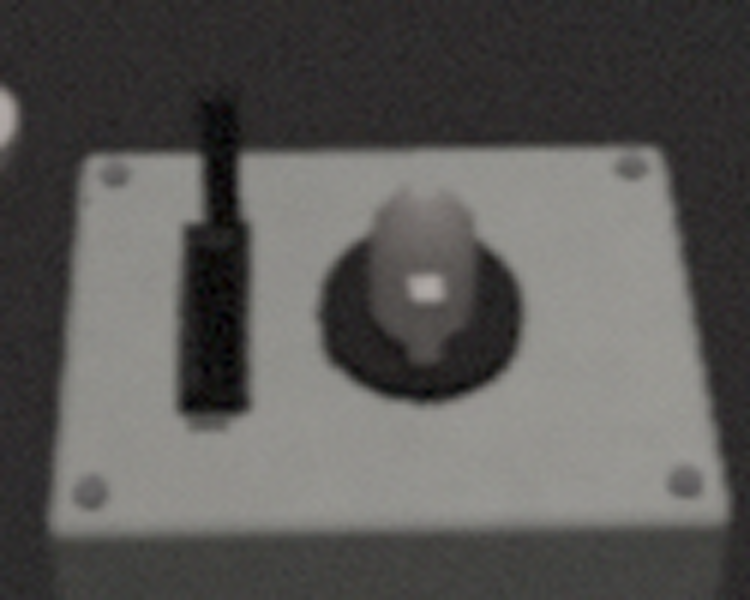

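```bash
cat >> h.py <<'E'
from scipy.spatial.transform import Rotation as R
def tool():
    o=arm.get_obs(); q=o['tcp_rot']; M=R.from_quat([q[1],q[2],q[3],q[0]]).as_matrix()
    return o,M
def report(target=None,yawx=None):
    o,M=tool(); print('t',o['clock'],'p',np.round(o['tcp_pos'],4),'xyaw',np.degrees(np.arctan2(M[1,0],M[0,0])),'F',np.round(o['force'],1),'w',o['width'],'j',np.round(o['joint_positions'],2))
    print(np.round(M,3).tolist())
    if target is not None:
        D=np.array(target)-o['tcp_pos']
        t=np.radians(yawx); G=np.array([[np.cos(t),np.sin(t),0],[np.sin(t),-np.cos(t),0],[0,0,-1]]).T
        G=np.column_stack([[np.cos(t),np.sin(t),0],[np.sin(t),-np.cos(t),0],[0,0,-1]])
        print('shift mm',np.round(D*1000,1),'rotvec',np.round(R.from_matrix(G@M.T).as_rotvec(),4))
E
python3 -c "
from h import *
report([.6327,-.082,.2],103.5);report([.6327,-.082,.2],-76.5)"
```

```text
t 0.1 p [0.245  0.6015 0.2303] xyaw 67.83986448817875 F [0.4 0.8 0.5] w 0.0855807907476352 j [-1.17  0.32 -0.07  1.45  0.02  1.37 -0.06]
[[0.377, -0.001, -0.926], [0.926, -0.002, 0.377], [-0.002, -1.0, -0.0]]
shift mm [ 387.7 -683.5  -30.3] rotvec [-0.1188 -1.5874  0.4887]
t 0.1 p [0.245  0.6015 0.2303] xyaw 67.83986448817875 F [0.4 0.8 0.5] w 0.0855807907476352 j [-1.17  0.32 -0.07  1.45  0.02  1.37 -0.06]
[[0.377, -0.001, -0.926], [0.926, -0.002, 0.377], [-0.002, -1.0, -0.0]]
shift mm [ 387.7 -683.5  -30.3] rotvec [-1.9531  0.1462 -1.8641]
```

```bash
sed -i 's/^        G=np.column.*/        G=np.column_stack([[np.cos(t),np.sin(t),0],[0,0,-1],[-np.sin(t),np.cos(t),0]])/' h.py; python3 -c "
from h import *
report([.6327,-.082,.2],103.5)"
```

```text
t 0.1 p [0.245  0.6015 0.2303] xyaw 67.83986448817875 F [0.4 0.8 0.5] w 0.0855807907476352 j [-1.17  0.32 -0.07  1.45  0.02  1.37 -0.06]
[[0.377, -0.001, -0.926], [0.926, -0.002, 0.377], [-0.002, -1.0, -0.0]]
shift mm [ 387.7 -683.5  -30.3] rotvec [ 1.700e-03 -1.000e-04  6.224e-01]
```

>>> carry_out --pt "0 0 0.02 12 -21 0 85" --pt "0 0 0.04 24 -42 0 85" --pt "0 0 0.04 24 -42 0 85" --pt "0 0 0.04 24 -42 0 85" --pt "0 0 0.04 24 -42 0 85" --pt "0 0 0.04 24 -42 0 85" --pt "0 0 0.04 24 -42 0 85" --pt "0 0 0.04 24 -42 0 85" --pt "0 0 0.04 24 -42 0 85" --pt "0 0 0.04 24 -42 0 85"

```text
clock: 1.1
tcp_pos: [0.4682, 0.193, 0.2244]
tcp_rot: [0.494, -0.493, -0.503, 0.51]
force: [1.4, 0.2, -0.1]
width: 0.0854
```

```bash
python3 -c "
from h import *
report([.6327,-.082,.15],103.5)"
```

```text
t 1.1 p [0.4682 0.193  0.2244] xyaw 91.47233221643407 F [ 1.4  0.2 -0.1] w 0.08542867437590278 j [-0.68  0.02  0.23  1.81 -0.    1.32  1.16]
[[-0.026, -0.007, -1.0], [1.0, -0.006, -0.026], [-0.006, -1.0, 0.007]]
shift mm [ 164.5 -275.   -74.4] rotvec [ 0.007  -0.0062  0.2099]
```

>>> carry_out --pt "0.002 -0.001 0.03 24 -40 -5 85" --pt "0.002 -0.001 0.03 24 -40 -10 85" --pt "0.002 -0.001 0.03 24 -40 -12 85" --pt "0 -0.001 0.03 24 -40 -12 85" --pt "0 -0.001 0.03 24 -40 -12 85" --pt "0 0 0.03 24 -40 -12 85" --pt "0 0 0.02 15 -25 -10 85" --pt "0 0 0 0 0 0 85"

```text
clock: 1.9
tcp_pos: [0.6313, -0.0926, 0.147]
tcp_rot: [0.44, -0.441, -0.552, 0.554]
force: [-0.6, -0.2, -0.3]
width: 0.0848
```

Run:
```python
from h import *
report([.6327,-.082,.006],103.5)
for n in('scene','top'):
    im,d=save(n); cv2.imwrite(f'pics/{n}1.png',cv2.resize(im[:,:,::-1],(800,600),interpolation=cv2.INTER_CUBIC))
```

```text
t 1.9 p [ 0.6313 -0.0926  0.147 ] xyaw 102.94522571690838 F [-0.6 -0.2 -0.3] w 0.08483919865943049 j [-0.27  0.37  0.46  1.6  -0.17  1.21  2.03]
[[-0.224, -0.002, -0.975], [0.975, -0.003, -0.224], [-0.003, -1.0, 0.002]]
shift mm [   1.4   10.6 -141. ] rotvec [ 0.0034 -0.0017  0.0097]
```

View pics/scene1.png

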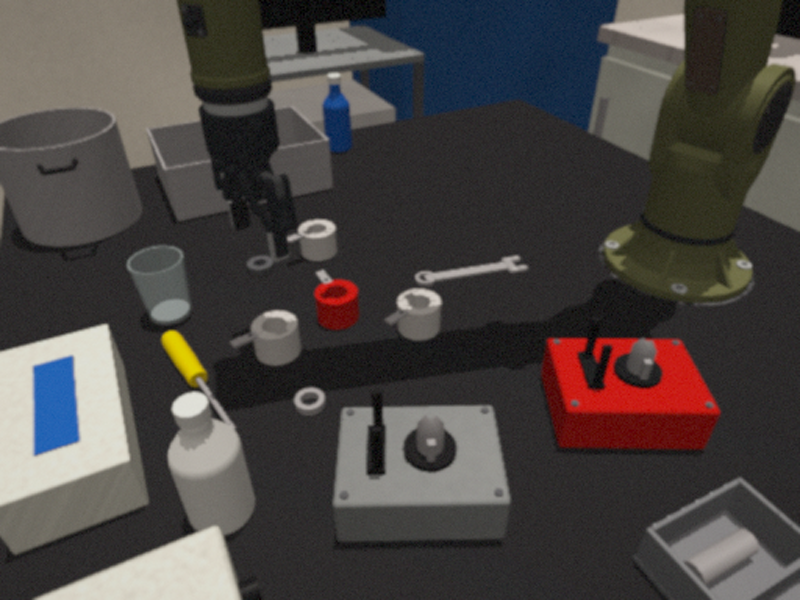

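>>> carry_out --pt "0.003 -0.001 0.01 1 10 -15 85" --pt "0 0 0 0 0 -20 85" --pt "0 0 0 0 0 -20 85" --pt "0 0 0 0 0 0 85"

```text
clock: 2.4
tcp_pos: [0.6314, -0.0653, 0.0911]
tcp_rot: [-0.435, 0.431, 0.562, -0.556]
force: [-0.2, 0.4, 0.0]
width: 0.0848
```

Run:
```python
from h import *
report([.6327,-.082,.006],103.5)
im,d=save('scene'); cv2.imwrite('pics/s2.png',cv2.resize(im[90:240,90:290,::-1],(800,600),interpolation=cv2.INTER_CUBIC))
im,d=save('top'); cv2.imwrite('pics/t2.png',cv2.resize(im[60:210,200:400,::-1],(800,600),interpolation=cv2.INTER_CUBIC))
```

```text
t 2.4 p [ 0.6314 -0.0653  0.0911] xyaw 104.47650011607308 F [-0.2  0.4  0. ] w 0.08479804306916208 j [-0.28  0.41  0.43  1.67 -0.2   1.11  2.04]
[[-0.25, 0.002, -0.968], [0.968, 0.01, -0.25], [0.01, -1.0, -0.004]]
shift mm [  1.3 -16.7 -85.1] rotvec [-0.0105  0.0019 -0.017 ]
```

View pics/s2.png

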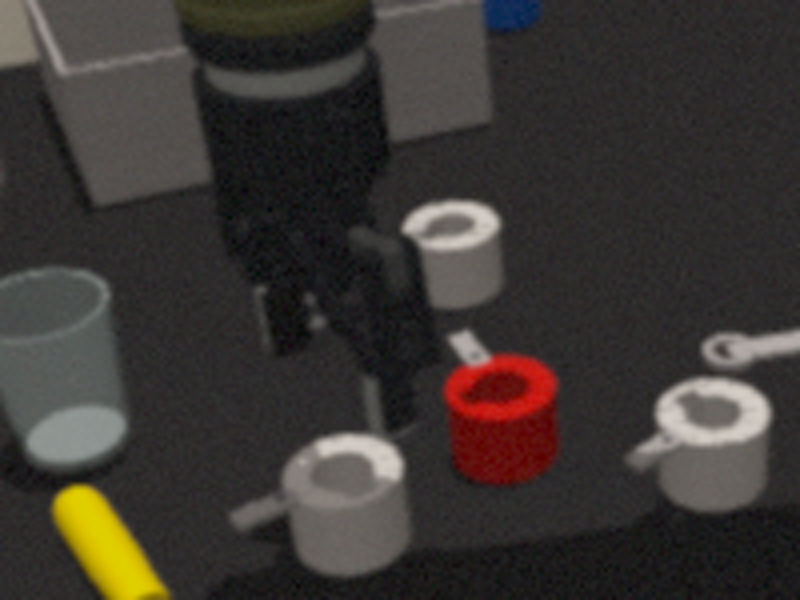

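View pics/t2.png

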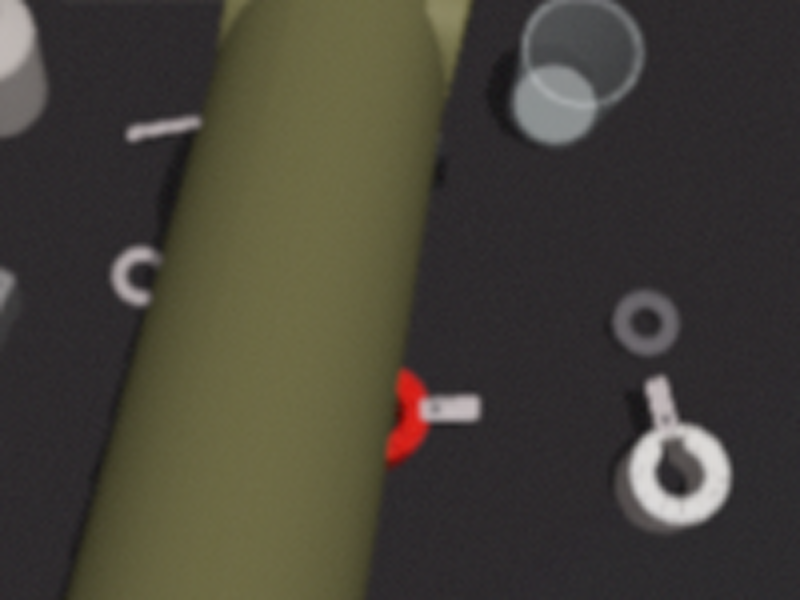

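>>> carry_out --pt "0 0 0 0 0 0 85" --pt "0 0 0 0 0 0 85"

```text
clock: 2.7
tcp_pos: [0.6348, -0.0647, 0.0965]
tcp_rot: [-0.432, 0.433, 0.564, -0.554]
force: [0.4, 0.8, 0.0]
width: 0.0848
```

Run:
```python
from h import *
report([.6327,-.082,.006],103.5)
```

```text
t 2.7 p [ 0.6348 -0.0647  0.0965] xyaw 104.5695578005816 F [0.4 0.8 0. ] w 0.08477372794025052 j [-0.28  0.4   0.43  1.66 -0.2   1.11  2.04]
[[-0.252, 0.01, -0.968], [0.968, 0.011, -0.251], [0.008, -1.0, -0.012]]
shift mm [ -2.1 -17.3 -90.5] rotvec [-0.0104  0.0102 -0.0186]
```

>>> carry_out --pt "-0.005 0.005 -0.009 -1 -8 0 85" --pt "-0.005 0.005 -0.009 -1 -8 0 85" --pt "0 0 0 0 0 0 85" --pt "0 0 0 0 0 0 85"

```text
clock: 3.1
tcp_pos: [0.634, -0.0831, 0.0991]
tcp_rot: [-0.437, 0.44, 0.555, -0.554]
force: [-0.4, 0.3, 0.1]
width: 0.0848
```

Run:
```python
from h import *
for i in range(3): report([.6327,-.082,.006],103.5)
print(arm.get_obs()['joint_velocities'])
```

```text
t 3.1 p [ 0.634  -0.0831  0.0991] xyaw 103.37636904404222 F [-0.4  0.3  0.1] w 0.08484218037712535 j [-0.27  0.41  0.45  1.65 -0.19  1.12  2.04]
[[-0.231, 0.004, -0.973], [0.973, -0.001, -0.231], [-0.002, -1.0, -0.003]]
shift mm [ -1.3   1.1 -93.1] rotvec [0.0008 0.0036 0.0022]
t 3.1 p [ 0.634  -0.0831  0.0991] xyaw 103.37636904404222 F [-0.4  0.3  0.1] w 0.08484218037712535 j [-0.27  0.41  0.45  1.65 -0.19  1.12  2.04]
[[-0.231, 0.004, -0.973], [0.973, -0.001, -0.231], [-0.002, -1.0, -0.003]]
shift mm [ -1.3   1.1 -93.1] rotvec [0.0008 0.0036 0.0022]
t 3.1 p [ 0.634  -0.0831  0.0991] xyaw 103.37636904404222 F [-0.4  0.3  0.1] w 0.08484218037712535 j [-0.27  0.41  0.45  1.65 -0.19  1.12  2.04]
[[-0.231, 0.004, -0.973], [0.973, -0.001, -0.231], [-0.002, -1.0, -0.003]]
shift mm [ -1.3   1.1 -93.1] rotvec [0.0008 0.0036 0.0022]
[ 0.01054259  0.00041134  0.00758137 -0.00444042  0.00674028  0.00159535
 -0.00184852]
```

>>> carry_out --pt "0 0.002 0 -1 1 -15 85" --pt "0 0 0 0 0 -15 85" --pt "0 0 0 0 0 -10 85" --pt "0 0 0 0 0 0 85" --pt "0 0 0 0 0 0 85"

```text
clock: 3.6
tcp_pos: [0.6314, -0.0818, 0.0535]
tcp_rot: [0.439, -0.438, -0.554, 0.555]
force: [-0.6, -0.0, 0.2]
width: 0.085
```

Run:
```python
from h import *
report([.6327,-.082,.006],103.5)
im,d=save('scene'); cv2.imwrite('pics/s3.png',cv2.resize(im[120:240,110:270,::-1],(800,600),interpolation=cv2.INTER_CUBIC))
```

```text
t 3.6 p [ 0.6314 -0.0818  0.0535] xyaw 103.36310531050819 F [-0.6 -0.   0.2] w 0.08498625737033888 j [-0.26  0.46  0.43  1.69 -0.21  1.05  2.05]
[[-0.231, -0.002, -0.973], [0.973, -0.001, -0.231], [-0.0, -1.0, 0.002]]
shift mm [  1.3  -0.2 -47.5] rotvec [ 0.0006 -0.002   0.0024]
```

View pics/s3.png

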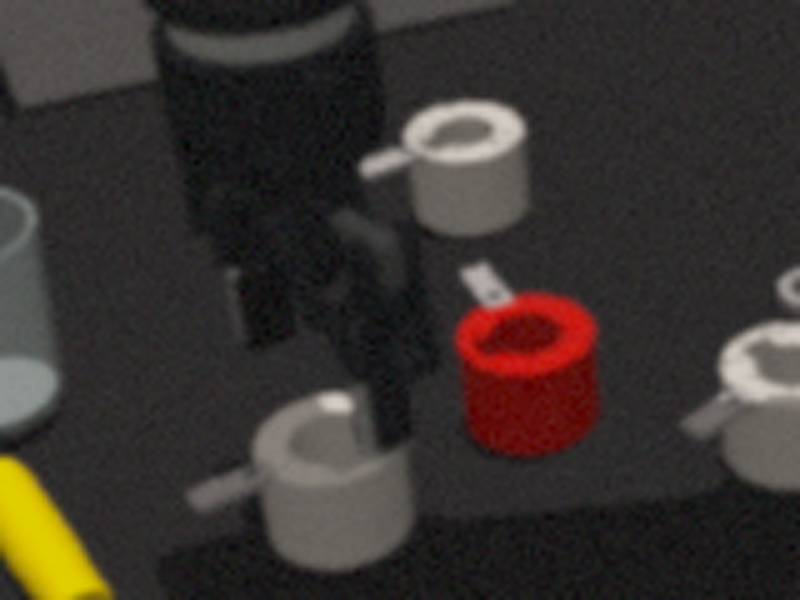

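```bash
cat >> h.py <<'E'
def proj(n,p):
    c=arm.calibration(n); T=np.linalg.inv(np.array(c['pose'])); q=T[:3,:3]@np.array(p)+T[:3,3]
    x,y=q[0]/-q[2],-q[1]/-q[2]; s=1+c['k1']*(x*x+y*y)
    return np.array([c['fx']*x*s+c['cx'],c['fy']*y*s+c['cy']])
E
python3 - <<'E'
from h import *
o,M=tool(); t=o['tcp_pos']
for s in(-1,1):
  for z in(0,.013):
    for w in(.0425,.057):
      print(s,z,w,(proj('scene',t+s*w*M[:,0]+[0,0,z])-[110,120])*5)
E
```

```text
-1 0 0.0425 [273.45852028 368.95716164]
-1 0 0.057 [256.22204803 353.1721611 ]
-1 0.013 0.0425 [268.594533   343.40332038]
-1 0.013 0.057 [251.23920555 327.75084216]
1 0 0.0425 [382.97003805 469.26663498]
1 0 0.057 [403.23810183 487.83537673]
1 0.013 0.0425 [378.95296698 442.9523198 ]
1 0.013 0.057 [399.39518508 461.39578386]
```

>>> carry_out --pt "0 -0.002 0 1 0 -14 85" --pt "0 0 0 0 0 -14 85" --pt "0 0 0 0 0 -10 85" --pt "0 0 0 0 0 -4 85" --pt "0 0 0 0 0 0 85" --pt "0 0 0 0 0 0 85"

```text
clock: 4.25
tcp_pos: [0.6323, -0.0816, 0.0077]
tcp_rot: [0.438, -0.438, -0.555, 0.555]
force: [-0.1, -1.1, 0.3]
width: 0.0849
```

Run:
```python
from h import *
report([.6327,-.082,.006],103.5)
im,d=save('scene'); cv2.imwrite('pics/s4.png',cv2.resize(im[120:240,110:270,::-1],(800,600),interpolation=cv2.INTER_CUBIC))
```

```text
t 4.25 p [ 0.6323 -0.0816  0.0077] xyaw 103.38423628999551 F [-0.1 -1.1  0.3] w 0.08493885700466762 j [-0.24  0.51  0.42  1.71 -0.24  0.97  2.07]
[[-0.231, 0.0, -0.973], [0.973, -0.001, -0.231], [-0.001, -1.0, 0.0]]
shift mm [ 0.4 -0.4 -1.7] rotvec [0.0005 0.     0.002 ]
```

View pics/s4.png

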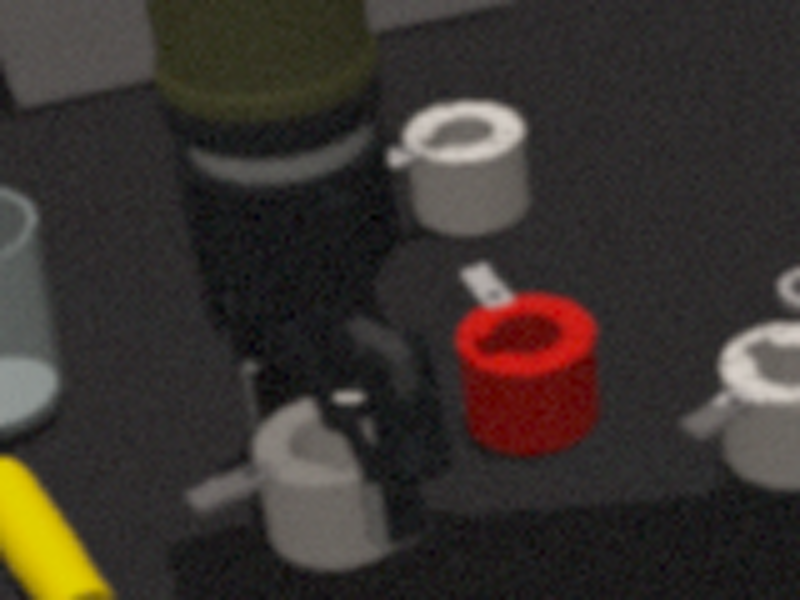

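>>> carry_out --pt "0 0 0 0 0 0 70" --pt "0 0 0 0 0 0 60" --pt "0 0 0 0 0 0 45" --pt "0 0 0 0 0 0 40" --pt "0 0 0 0 0 0 40" --pt "0 0 0 0 0 0 40" --pt "0 0 0 0 0 0 40"

```text
clock: 5.0
tcp_pos: [0.6334, -0.0818, 0.0093]
tcp_rot: [-0.437, 0.439, 0.555, -0.554]
force: [-0.2, -0.9, 0.3]
width: 0.057
```

Run:
```python
from h import *
report([.6327,-.082,.006],103.5)
```

```text
t 5.0 p [ 0.6334 -0.0818  0.0093] xyaw 103.37804928172787 F [-0.2 -0.9  0.3] w 0.056963097226682094 j [-0.24  0.51  0.42  1.71 -0.24  0.97  2.07]
[[-0.231, 0.003, -0.973], [0.973, -0.001, -0.231], [-0.001, -1.0, -0.003]]
shift mm [-0.7 -0.2 -3.3] rotvec [0.0006 0.0028 0.0021]
```

>>> carry_out --pt "0 0 0 0 0 8 40" --pt "0 0 0 0 0 15 40" --pt "0 0 0 0 0 20 40" --pt "0 0 0 0 0 25 40" --pt "0 0 0 0 0 25 40" --pt "0 0 0 0 0 25 40" --pt "0 0 0 0 0 20 40" --pt "0 0 0 0 0 8 40" --pt "0 0 0 0 0 0 40"

```text
clock: 5.9
tcp_pos: [0.6318, -0.082, 0.168]
tcp_rot: [-0.437, 0.44, 0.556, -0.554]
force: [0.4, -0.4, -2.0]
width: 0.0569
```

Run:
```python
from h import *
report([.5604,.197,.16],64)
im,d=save('scene'); cv2.imwrite('pics/s5.png',cv2.resize(im[90:210,110:270,::-1],(800,600),interpolation=cv2.INTER_CUBIC))
```

```text
t 5.9 p [ 0.6318 -0.082   0.168 ] xyaw 103.31561509034614 F [ 0.4 -0.4 -2. ] w 0.05689886746038613 j [-0.28  0.34  0.46  1.59 -0.16  1.24  2.01]
[[-0.23, 0.005, -0.973], [0.973, 0.0, -0.23], [-0.001, -1.0, -0.005]]
shift mm [-71.4 279.   -8. ] rotvec [ 0.0017  0.0047 -0.6862]
```

View pics/s5.png

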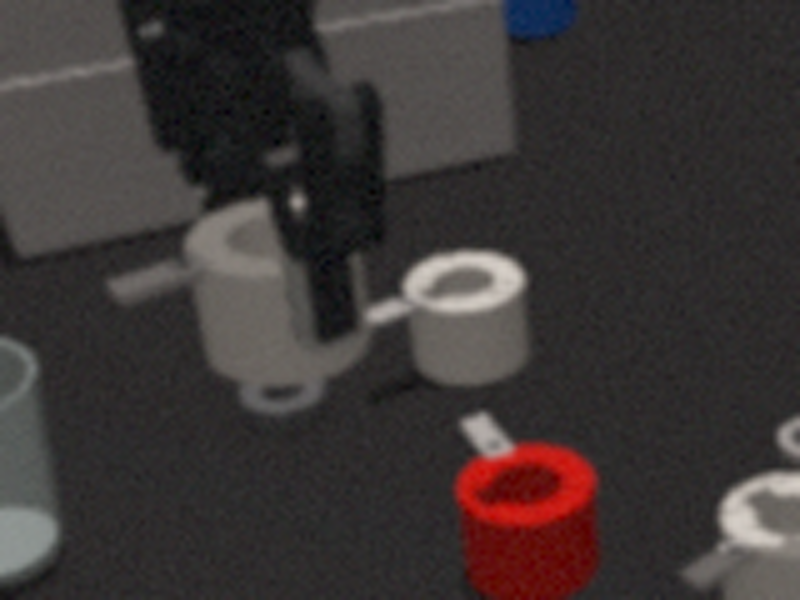

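>>> carry_out --pt "0 0 -0.03 -3 12 0 40" --pt "0 0 -0.06 -6 24 0 40" --pt "0 0 -0.06 -6 24 0 40" --pt "0 0 -0.07 -7 27 0 40" --pt "0 0 -0.07 -7 27 0 40" --pt "0 0 -0.07 -7 27 0 40" --pt "0 0 -0.07 -7 27 0 40" --pt "0 0 -0.06 -7 26 0 40" --pt "0 0 -0.03 -4 14 0 40" --pt "0 0 0 0 0 0 40"

```text
clock: 6.95
tcp_pos: [0.5647, 0.1307, 0.1526]
tcp_rot: [0.575, -0.569, -0.409, 0.423]
force: [-0.1, -1.0, -1.5]
width: 0.057
```

Run:
```python
from h import *
report([.5604,.197,.16],64)
```

```text
t 6.95 p [0.5647 0.1307 0.1526] xyaw 72.06064998691232 F [-0.1 -1.  -1.5] w 0.05697860463028714 j [-0.64  0.25  0.43  1.73 -0.11  1.21  1.08]
[[0.308, -0.022, -0.951], [0.951, -0.004, 0.308], [-0.011, -1.0, 0.019]]
shift mm [-4.3 66.3  7.4] rotvec [ 0.0028 -0.0221 -0.1406]
```

>>> carry_out --pt "0.002 -0.008 -0.02 0 10 6 40" --pt "0.001 -0.007 -0.03 -1 15 4 40" --pt "0 -0.005 -0.03 -1 15 2 40" --pt "0 0 -0.03 -1 12 0 40" --pt "0 0 -0.02 0 8 0 40" --pt "0 0 0 0 0 0 40" --pt "0 0 0 0 0 0 40"

```text
clock: 7.65
tcp_pos: [0.5602, 0.182, 0.1579]
tcp_rot: [-0.598, 0.6, 0.37, -0.381]
force: [0.3, 0.4, -2.0]
width: 0.0571
```

Run:
```python
from h import *
report([.5604,.197,.16],64)
```

```text
t 7.65 p [0.5602 0.182  0.1579] xyaw 64.17670744640223 F [ 0.3  0.4 -2. ] w 0.05710271233537543 j [-0.72  0.26  0.42  1.71 -0.1   1.22  0.84]
[[0.436, -0.011, -0.9], [0.9, -0.01, 0.436], [-0.014, -1.0, 0.006]]
shift mm [ 0.2 15.   2.1] rotvec [ 0.01   -0.0113 -0.003 ]
```

>>> carry_out --pt "0.005 -0.006 0 0 7 1 40" --pt "0.005 -0.005 -0.003 0 6 0 40" --pt "0 0 0 0 2 0 40" --pt "0 0 0 0 0 0 40" --pt "0 0 0 0 0 0 40"

```text
clock: 8.15
tcp_pos: [0.5606, 0.195, 0.1584]
tcp_rot: [-0.6, 0.6, 0.374, -0.374]
force: [0.1, -0.4, -2.4]
width: 0.0568
```

Run:
```python
from h import *
report([.5604,.197,.16],64)
im,d=save('scene'); cv2.imwrite('pics/s6.png',cv2.resize(im[180:345,180:400,::-1],(800,600),interpolation=cv2.INTER_CUBIC))
im,d=save('top'); cv2.imwrite('pics/t6.png',cv2.resize(im[80:230,60:260,::-1],(800,600),interpolation=cv2.INTER_CUBIC))
```

```text
t 8.15 p [0.5606 0.195  0.1584] xyaw 63.85490986676552 F [ 0.1 -0.4 -2.4] w 0.056765751219063944 j [-0.73  0.26  0.41  1.71 -0.11  1.2   0.82]
[[0.441, -0.0, -0.898], [0.898, -0.0, 0.441], [-0.0, -1.0, -0.0]]
shift mm [-0.2  2.   1.6] rotvec [ 0.0005 -0.0001  0.0025]
```

View pics/s6.png

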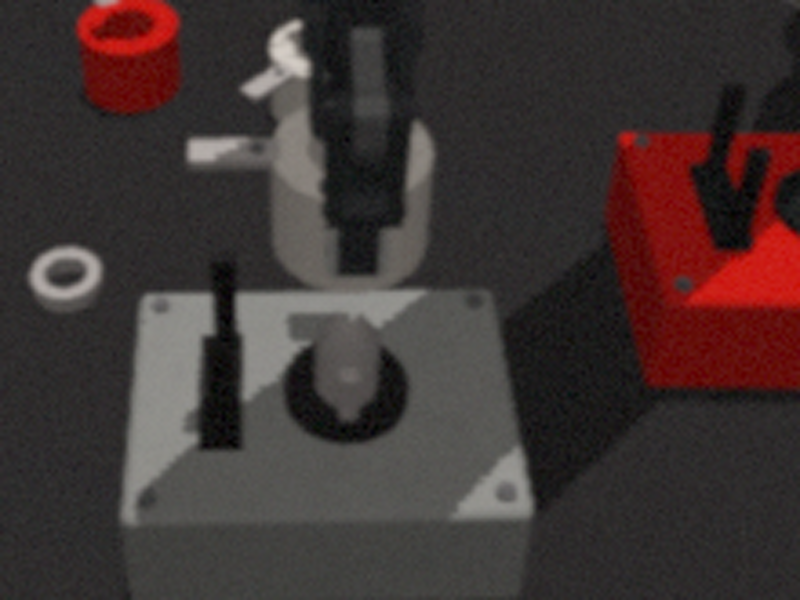

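View pics/t6.png

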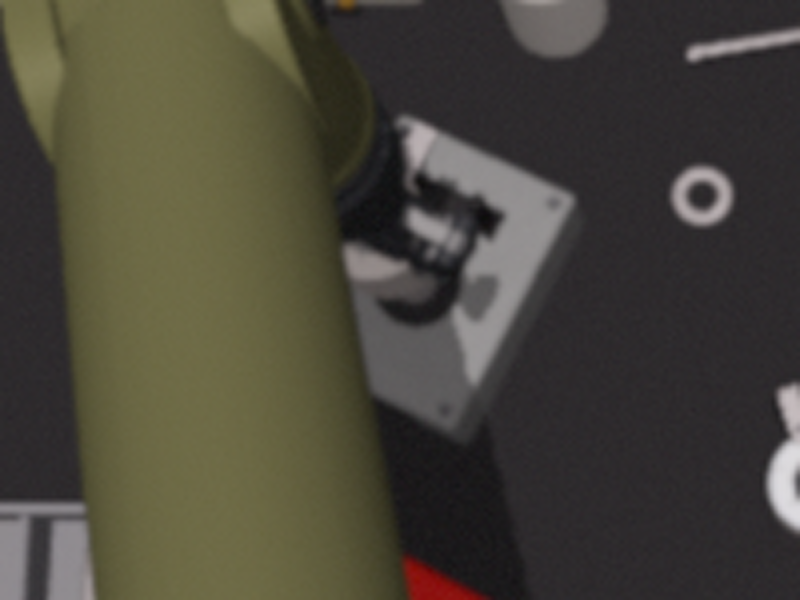

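Run:
```python
from h import *
c=np.array([.5604,.197]); yd=np.array([.4384,.8988]); xd=np.array([.8988,-.4384])
f=lambda n,xy,z:proj(n,[*xy,z])
for cc in (c,c+[.0004,.002],c-[.0004,.002]):
  print('scene tip',(f('scene',cc,.109)-[205,235])*6,'keytop',(f('scene',cc+.01625*yd,.091)-[205,235])*6,'shoulder',(f('scene',cc,.066)-[205,235])*6, 'shoulder front',(f('scene',cc+.026*yd,.066)-[205,235])*6)
  print('  top tip',(f('top',cc,.109)-[120,100])*6,'keytop',(f('top',cc+.01625*yd,.091)-[120,100])*6,'shoulder',(f('top',cc,.066)-[120,100])*6)
# hub in s6
o,M=tool(); t=o['tcp_pos']; h=t[:2]; zb=t[2]-.0085
print('hub bottom front',(f('scene',h+.029*yd,zb)-[180,180])*800/220,'L/R mid',[(f('scene',h+s*.029*xd,zb+.022)-[180,180])*800/220 for s in(1,-1)],'flag tip',(f('scene',h+.059*xd,zb+.0415)-[180,180])*800/220)
print('shaft tip s6',(f('scene',c,.109)-[180,180])*800/220)
```

```text
scene tip [419.55115503 183.60032537] keytop [421.36318737 286.37559845] shoulder [415.56377254 301.12418964] shoulder front [421.04799832 386.21141146]
  top tip [235.95960468 273.84124838] keytop [208.06230069 267.37024206] shoulder [257.81799838 300.69510781]
scene tip [422.14208534 189.7541677 ] keytop [423.97069163 292.8584693 ] shoulder [418.02600425 307.32739748] shoulder front [423.62079429 392.90042158]
  top tip [230.71045199 272.8193922 ] keytop [202.91459166 266.36851749] shoulder [252.77567611 299.71112704]
scene tip [416.97529952 177.48230982] keytop [418.77092855 279.93066598] shoulder [413.11522861 294.95550051] shoulder front [418.49005934 379.56107588]
  top tip [241.21005679 274.86341058] keytop [213.21129639 268.37226865] shoulder [262.86148854 301.6793561 ]
hub bottom front [348.78615049 290.18605593] L/R mid [array([267.5668132 , 191.92305746]), array([424.3005833 , 189.74228446])] flag tip [183.81542097 153.09925054]
shaft tip s6 [345.1825182  311.27292446]
```

Run:
```python
from h import *
from scipy.optimize import least_squares
im0,d0=load('scene')  # current
P=cloud('scene',im0,d0)
o,M=tool(); h=o['tcp_pos'][:2]; zb=o['tcp_pos'][2]-.0085
xd=-M[:,2][:2]; xd=xd/np.linalg.norm(xd); yd=np.array([-xd[1],xd[0]]); print('flagdir',xd,'h',h)
L=np.stack([(P[...,:2]-h)@xd,(P[...,:2]-h)@yd,P[...,2]],-1)
def fit(q,r):
    f=least_squares(lambda p:np.hypot(q[:,0]-p[0],q[:,1]-p[1])-r,[0,0],loss='soft_l1',f_scale=.001); return f.x*1e3,np.median(abs(f.fun))*1e3,len(q)
rr=np.hypot(L[...,0],L[...,1])
sh=L[(rr<.02)&(L[...,2]>.094-.022)&(L[...,2]<.095)]
k=abs(sh[:,0]-0.001)>.0055
print('shaft',fit(sh[k],.013),fit(sh,.013))
# hub wall, exclude finger region |x|<.013
hb=L[(rr<.036)&(rr>.022)&(L[...,2]>zb+.004)&(L[...,2]<zb+.036)&(abs(L[...,0])>.014)&(L[...,1]>0)]
print('hub',fit(hb,.029))
fl=L[(L[...,0]>.036)&(L[...,0]<.066)&(abs(L[...,1])<.015)&(L[...,2]>zb+.03)&(L[...,2]<zb+.055)]
if len(fl): print('flag',len(fl),fl.mean(0)*1e3, np.percentile(fl[:,0],98), np.degrees(np.polyfit(fl[:,0],fl[:,1],1)[0]))
ps=L[(L[...,0]>.036)&(L[...,0]<.066)&(abs(L[...,1])<.04)&(L[...,2]>.085)&(L[...,2]<.125)]
for s in(1,-1):
    q=ps[ps[:,1]*s>0.01]; print('post',len(q),q.mean(0)*1e3,q.min(0)*1e3,q.max(0)*1e3)
```

```text
flagdir [ 0.89761168 -0.44078711] h [0.56059131 0.1949327 ]
shaft (array([-1.41336613,  1.42093606]), np.float64(0.2828811139683569), 94) (array([-1.34264105,  1.7291447 ]), np.float64(0.4254731469608801), 153)
hub (array([-0.70358987,  0.51982996]), np.float64(0.2588371275753405), 348)
flag 157 [ 46.82554238   1.76559329 192.71185072] 0.05799372721727502 -0.14221779753116012
post 137 [ 48.36813225  27.53687582 104.26905708] [43.46027504 22.2983796  85.27340417] [ 53.46961997  29.60806726 120.37217223]
post 125 [ 48.40590241 -18.38268047 104.90805834] [ 43.63324594 -23.77243827  85.27900504] [ 53.46092198 -16.12597722 119.45195263]
```

>>> carry_out --pt "0 0 0 0 1 -8 40" --pt "0 0 0 0 0 -10 40" --pt "0 0 0 0 0 -8 40" --pt "0 0 0 0 0 -4 40" --pt "0 0 0 0 0 0 40" --pt "0 0 0 0 0 0 40"

```text
clock: 8.85
tcp_pos: [0.5598, 0.1953, 0.1244]
tcp_rot: [-0.6, 0.6, 0.373, -0.375]
force: [-0.5, 0.3, -1.9]
width: 0.0571
```

Run:
```python
from h import *
report([.5604,.1961,.0745],64)
```

```text
t 8.85 p [0.5598 0.1953 0.1244] xyaw 63.821928501074396 F [-0.5  0.3 -1.9] w 0.05712564344816652 j [-0.73  0.29  0.41  1.74 -0.12  1.14  0.83]
[[0.441, -0.002, -0.897], [0.897, -0.002, 0.441], [-0.003, -1.0, 0.001]]
shift mm [  0.6   0.8 -49.9] rotvec [ 0.0018 -0.0021  0.0031]
```

>>> carry_out --pt "0.001 -0.002 0 0.6 0.8 -6 40" --pt "0 0 0 0 0 -7 40" --pt "0 0 0 0 0 -5 40" --pt "0 0 0 0 0 0 40"

```text
clock: 9.25
tcp_pos: [0.5608, 0.1964, 0.1054]
tcp_rot: [-0.6, 0.6, 0.374, -0.374]
force: [-1.1, 0.1, -1.9]
width: 0.0573
```

Run:
```python
from h import *
report([.5604,.1961,.0745],64)
im,d=save('scene'); cv2.imwrite('pics/s7.png',cv2.resize(im[180:345,180:400,::-1],(800,600),interpolation=cv2.INTER_CUBIC))
```

```text
t 9.25 p [0.5608 0.1964 0.1054] xyaw 63.83067671967949 F [-1.1  0.1 -1.9] w 0.057260591549581 j [-0.72  0.31  0.4   1.76 -0.13  1.1   0.84]
[[0.441, 0.001, -0.897], [0.897, -0.0, 0.441], [0.0, -1.0, -0.001]]
shift mm [ -0.4  -0.3 -30.9] rotvec [0.0002 0.001  0.003 ]
```

View pics/s7.png

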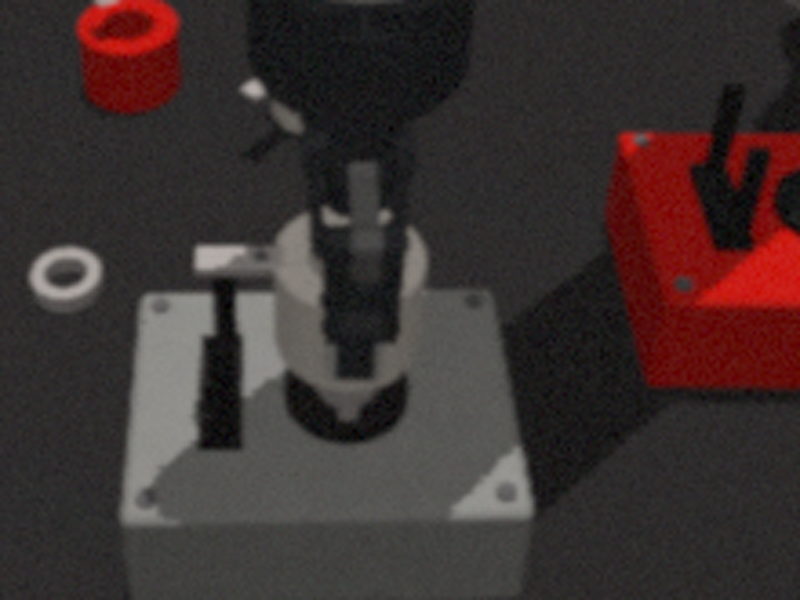

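>>> carry_out --pt "0 0 0 0 0 -5 40" --pt "0 0 0 0 0 -5 40" --pt "0 0 0 0 0 -4 40" --pt "0 0 0 0 0 0 40"

```text
clock: 9.7
tcp_pos: [0.5613, 0.1965, 0.0909]
tcp_rot: [-0.6, 0.601, 0.375, -0.373]
force: [-0.2, 0.3, -1.3]
width: 0.0569
```

Run:
```python
from h import *
report([.5604,.1961,.0745],64)
```

```text
t 9.7 p [0.5613 0.1965 0.0909] xyaw 63.8331616360312 F [-0.2  0.3 -1.3] w 0.05689511395985707 j [-0.72  0.32  0.4   1.77 -0.14  1.07  0.84]
[[0.441, 0.002, -0.898], [0.898, 0.0, 0.441], [0.001, -1.0, -0.002]]
shift mm [ -0.9  -0.4 -16.4] rotvec [-0.0003  0.0021  0.0029]
```

>>> carry_out --pt "0 0.002 0 -0.8 -0.4 -4 40" --pt "0 0 0 0 0 -4 40" --pt "0 0 0 0 0 -4 40" --pt "0 0 0 0 0 -2 40" --pt "0 0 0 0 0 0 40"

```text
clock: 10.2
tcp_pos: [0.5604, 0.196, 0.0756]
tcp_rot: [0.6, -0.6, -0.374, 0.374]
force: [0.5, 0.7, -0.7]
width: 0.0569
```

Run:
```python
from h import *
report([.5604,.1961,.0745],64)
```

```text
t 10.2 p [0.5604 0.196  0.0756] xyaw 63.82635881897978 F [ 0.5  0.7 -0.7] w 0.056912395382793315 j [-0.72  0.34  0.4   1.78 -0.15  1.05  0.85]
[[0.441, -0.0, -0.897], [0.897, 0.0, 0.441], [0.0, -1.0, 0.0]]
shift mm [-0.   0.1 -1.1] rotvec [-0.0003 -0.0001  0.003 ]
```

Nearly seated; lower gently until contact shows.

>>> carry_out --pt "0 0 0 0 0 -1 40" --pt "0 0 0 0 0 -1 40" --pt "0 0 0 0 0 0 40"

```text
clock: 10.5
tcp_pos: [0.5608, 0.1962, 0.0758]
tcp_rot: [0.601, -0.6, -0.374, 0.374]
force: [-0.6, -0.2, -1.7]
width: 0.0568
```

Run:
```python
from h import *
report([.5604,.1961,.0745],64)
```

```text
t 10.5 p [0.5608 0.1962 0.0758] xyaw 63.828299697337215 F [-0.6 -0.2 -1.7] w 0.056835366103128754 j [-0.71  0.34  0.4   1.78 -0.15  1.05  0.85]
[[0.441, 0.0, -0.897], [0.897, 0.001, 0.441], [0.001, -1.0, 0.0]]
shift mm [-0.4 -0.1 -1.3] rotvec [-0.0011  0.0002  0.003 ]
```

>>> carry_out --pt "0 0 0 0 0 -2 40" --pt "0 0 0 0 0 -1.5 40" --pt "0 0 0 0 0 0 40"

```text
clock: 10.8
tcp_pos: [0.5614, 0.1965, 0.0758]
tcp_rot: [0.601, -0.6, -0.375, 0.373]
force: [0.2, 0.0, -1.2]
width: 0.0568
```

Run:
```python
from h import *
report([.5604,.1961,.0745],64)
im,d=save('scene'); cv2.imwrite('pics/s8.png',cv2.resize(im[180:345,180:400,::-1],(800,600),interpolation=cv2.INTER_CUBIC))
```

```text
t 10.8 p [0.5614 0.1965 0.0758] xyaw 63.825614293301804 F [ 0.2  0.  -1.2] w 0.05678351588556148 j [-0.71  0.34  0.4   1.78 -0.15  1.05  0.85]
[[0.441, 0.001, -0.897], [0.897, 0.003, 0.441], [0.003, -1.0, 0.0]]
shift mm [-1.  -0.4 -1.3] rotvec [-0.0026  0.0009  0.003 ]
```

View pics/s8.png

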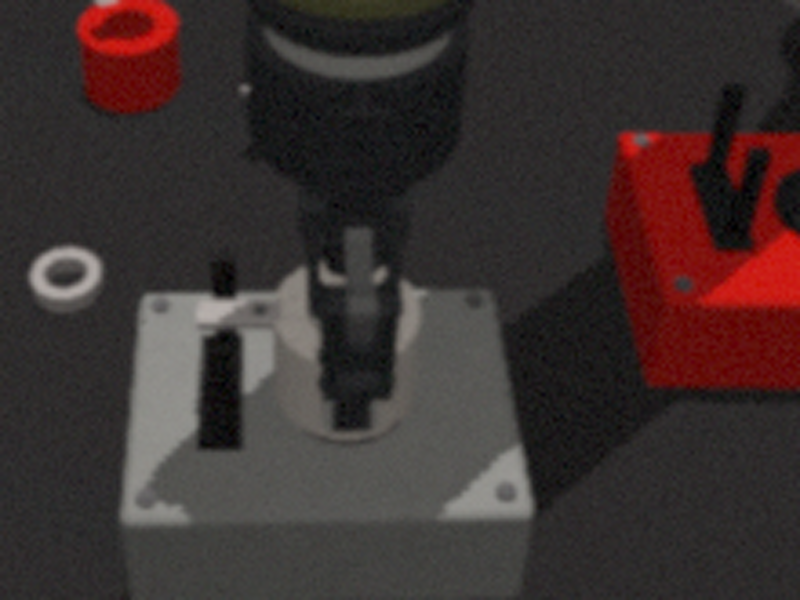

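>>> carry_out --pt "0 0 0 0 0 0 60" --pt "0 0 0 0 0 0 68" --pt "0 0 0 0 0 0 76" --pt "0 0 0 0 0 0 85" --pt "0 0 0 0 0 0 85" --pt "0 0 0 0 0 0 85" --pt "0 0 0 0 0 0 85"

```text
clock: 11.55
tcp_pos: [0.5623, 0.1969, 0.0755]
tcp_rot: [0.601, -0.6, -0.375, 0.372]
force: [-0.0, 0.3, 0.1]
width: 0.085
```

Run:
```python
from h import *
report([.5604,.1961,.2],64)
im,d=save('scene'); cv2.imwrite('pics/s9.png',cv2.resize(im[180:345,180:400,::-1],(800,600),interpolation=cv2.INTER_CUBIC))
```

```text
t 11.55 p [0.5623 0.1969 0.0755] xyaw 63.83069586029521 F [-0.   0.3  0.1] w 0.08502311108536252 j [-0.71  0.34  0.4   1.78 -0.15  1.04  0.85]
[[0.441, 0.003, -0.897], [0.897, 0.003, 0.441], [0.004, -1.0, -0.001]]
shift mm [ -1.9  -0.8 124.5] rotvec [-0.003   0.0029  0.003 ]
```

View pics/s9.png

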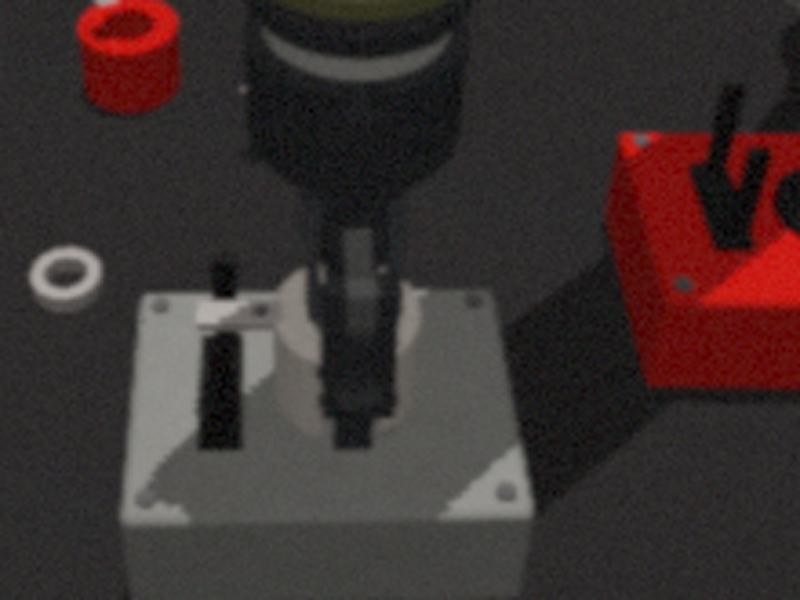

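>>> carry_out --pt "0 0 0 0 0 8 85" --pt "0 0 0 0 0 18 85" --pt "0 0 0 0 0 25 85" --pt "0 0 0 0 0 25 85" --pt "0 0 0 0 0 25 85" --pt "0 0 0 -5 20 15 85" --pt "0 0 0 -15 35 5 85" --pt "0 0 0 -20 40 0 85" --pt "0 0 0 -20 40 0 85" --pt "0 0 0 -20 40 0 85"

```text
clock: 12.6
tcp_pos: [0.4851, 0.3663, 0.2092]
tcp_rot: [-0.603, 0.605, 0.372, -0.364]
force: [0.5, 0.4, 0.1]
width: 0.0849
```

>>> carry_out --pt "0 0 0 -20 40 0 85" --pt "0 0 0 -20 30 0 85" --pt "0 0 0 0 0 0 85" --pt "0 0 0 0 0 0 85"

```text
clock: 13.0
tcp_pos: [0.4373, 0.4472, 0.2119]
tcp_rot: [0.602, -0.601, -0.376, 0.367]
force: [0.0, -1.6, 0.3]
width: 0.0848
```

Run:
```python
from h import *
report()
for n in('scene','top'):
    im,d=save(n); cv2.imwrite(f'pics/{n}10.png',cv2.resize(im[:,:,::-1],(800,600),interpolation=cv2.INTER_CUBIC))
    P=cloud(n,im,d); c=np.array([.5604,.1965]); r=np.hypot(P[...,0]-c[0],P[...,1]-c[1])
    q=P[(r>.018)&(r<.027)&(P[...,2]>.1)&(P[...,2]<.13)]; print(n,'hub top z',len(q),np.median(q[:,2]) if len(q) else '')
```

```text
t 13.0 p [0.4373 0.4472 0.2119] xyaw 63.39086550871386 F [ 0.  -1.6  0.3] w 0.0847682762831795 j [-1.05  0.27  0.26  1.57 -0.07  1.3   0.32]
[[0.448, 0.011, -0.894], [0.894, 0.009, 0.448], [0.013, -1.0, -0.006]]
scene hub top z 418 0.11033778481227424
top hub top z 234 0.10857666029459595
```

View pics/scene10.png

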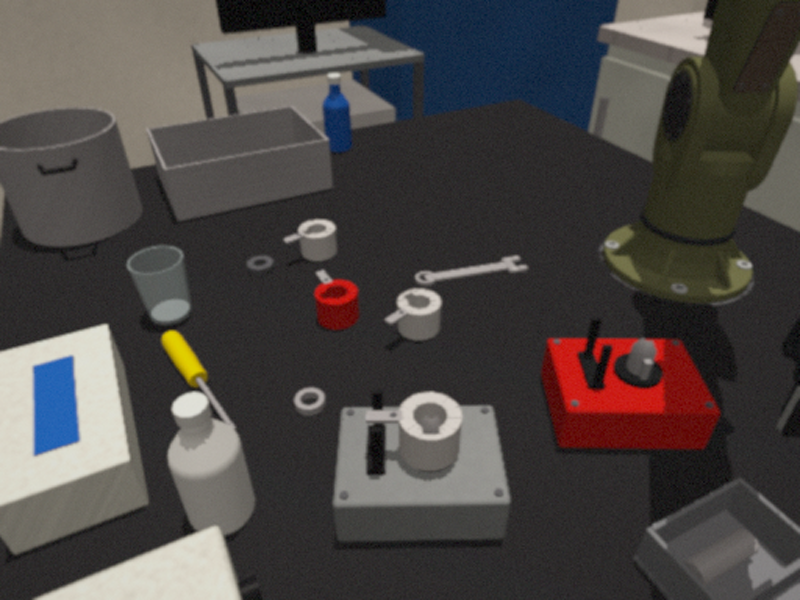

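View pics/top10.png

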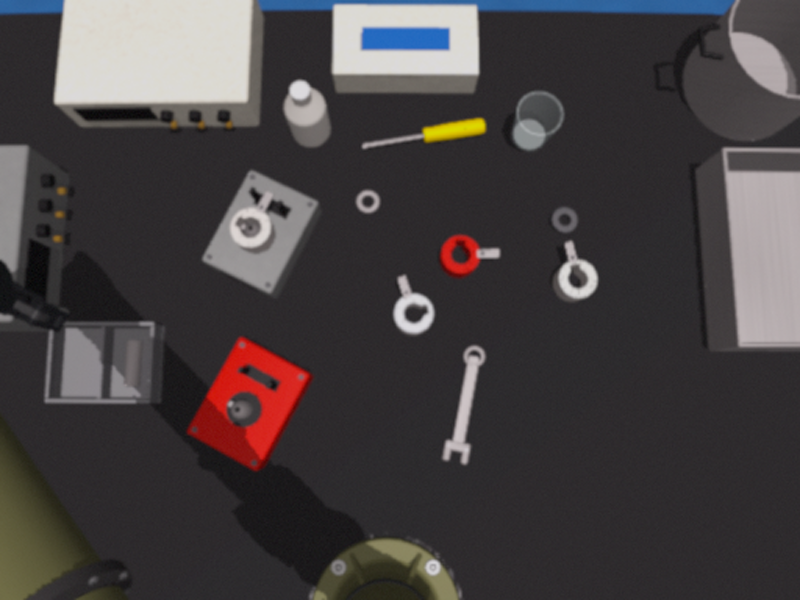

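The scene view shows the hub on the grey drive at (430,430), with its flag between the posts at (380,415). Its top measures z 0.110/0.109 against 0.110 expected, so it is fully seated. The other two hubs, at (418,313) and (317,238), have not moved.

```bash
python3 -c "
from rig import arm
print(arm.get_obs()['joint_velocities'].round(3) if hasattr(arm.get_obs()['joint_velocities'],'round') else 0); print(arm.finish_job())"
```

```text
[ 0.018 -0.003  0.019  0.006  0.01  -0.001  0.001]
the job is handed in; nothing more can be done
None
```

The hub that fits is hub_a: its keyway is a quarter turn counter-clockwise from the flag, matching the drive's key. I put it on the grey drive's shaft, let go, moved the arm clear and handed the job in at about 13 s of the 40 s allowed.

- **Seating:** the hub's top measures z 110.3 mm in the scene camera and 108.6 mm in the top camera, against 110 mm when fully down on the shoulder.
- **Flag:** both final pictures show it between the two posts.
- **Release:** the hub did not visibly move when the fingers opened, and the wrist forces I read during the insertion stayed below 3 N.
- **Other hubs:** both look to be where they started, judged by eye from the pictures.
- **Disagreement:** the two cameras differed by about 3 mm on the drive's position. I corrected for it by measuring the held hub against the shaft in the scene camera before lowering.

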